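Roll the vial up the gutter and bar it in

TASK

A capped vial lies across the low end of the sloped metal gutter. With the fingertips, gently push it up the gutter and over the crest until it drops against the stop plate at the top, then push the retaining bar by its black knob all the way in behind it so that the vial cannot roll back. Nudge only: do not pick up the vial or lift it out of the gutter, and leave the vials, bottle, cap and dish round about where they are.

Things in the scene. Friction and masses are not known exactly. Their poses are not given: they have to be found in the camera images.
- gutter: Aluminium gutter fixed on a dark base plate (80 x 230 x 6 mm), at varied places, turned up to 0.35 rad. Origin: on the table under the gutter; z up, +y runs UPHILL along the gutter, x across it. Channel 57 mm wide inside, side walls 3 mm thick, 12 mm high over the floor. All offsets given below as (x, y, z) in m are in this frame.
- low_end (a point): Middle of the floor at the open low end of the channel: (0, -0.108, 0.0316). From here the floor rises straight to the crest, 8 degrees.
- ears (a point): Floor point (0, -0.079, 0.0357) between two ears on the side walls (each 7 mm wide, 6 mm along y, 10 mm high) that keep the vial from rolling out at the low end. The gap of 43 mm between them lets fingertips in behind the vial.
- crest (a point): Highest point of the floor: (0, 0.060, 0.055). Beyond it the floor falls (11 degrees) to 0.0474 at y = 0.100, where the upright stop plate stands (5 mm thick, 64 mm wide, top at z = 0.085). A vial whose middle is past the crest rolls to the plate by itself.
- vial: The part to be rolled: a clear capped screw vial lying across the gutter, diameter 23 mm, length 54 mm, about 30 g. It rolls freely and comes to rest against the two ears at the low end. Origin: centre of its bottom face; z along its axis to the cap, nearly along the gutter's x axis; x and y turn as it rolls.
- vial_mid (a point): Middle of the vial, on its axis, 27 mm from either end and 11.5 mm from its surface. At the start it is at about y = -0.064 in the gutter's frame.
- seat (a point): Where the middle of the vial is when it rests against the stop plate: gutter frame (0, 0.089, 0.0612).
- retainer (a joint): Travel of the retaining bar in m: 0 = drawn out, 0.055 = fully in (end of its travel). It slides along the gutter's +x, needs about 1.2 N (more if pushed faster) and stays where it is left. The start may be up to 8 mm in.
- retainer_knob (a point): Centre of the outer (-x) face of the bar's black knob, a disc 24 mm across, 8 mm thick, on a 7 mm steel rod: (-0.110 + joint value, 0.068, 0.064). Pushing it in +x slides the bar. Fully in, the rod's end is at x = 0.016, across the channel behind the vial. The rod runs in a black guide block beside the -x wall (x = -0.046 to -0.032, y = 0.058 to 0.078, top z = 0.074).
- vial_black: Bystander: small vial with black cap standing on the table, 23 mm across, 54 mm tall. Origin: centre of its underside.
- vial_red: Bystander: small vial with red cap standing on the table, 23 mm across, 54 mm tall. Origin: centre of its underside.
- dropper_bottle: Bystander: amber dropper bottle, 31 mm across, 91 mm tall. Origin: centre of its underside.
- cap: Bystander: loose blue screw cap lying on the table, 23 mm across, 12 mm tall. Origin: centre of its underside.
- dish: Bystander: clear round dish, 64 mm across, 16 mm tall. Origin: centre of its underside.
Not all that is in view belongs to the job. What is shaped like the vial but green is not meant.

How it is judged:
By the outcome, as a careful person would: the job done as asked, in the order asked, and still so for the second after the job is handed in, with the robot touching nothing.
It also fails if it takes over 46 s, if anything falls off the work surface, if the arm or the gripper's body presses on something with over 40 N, if the wrist force passes 120 N, or if a joint passes its speed limit or range.

ROBOT

A 7-joint arm with a two-finger parallel gripper is mounted at the origin on the work surface; the furniture and walls round the work are solid. World frame = base frame: x ahead of the robot, y to its left, z up, the work surface at z = 0. Lengths are in m, angles in rad, forces in N, time in s.
With the tool pointing down it reaches from about 0.425 to 1.025 m from the base axis. Payload 3.6 kg.
Tool frame: the origin (TCP) lies midway between the tips of the shut fingers; the grasp point (between the pads) lies env.grasp_offset behind it (env.grasp_offset is the distance from the TCP to the grasp point, in m); z points along the fingers, y is the direction in which the jaws open and shut (so a half turn about z gives the same grasp; the last joint's range is limited). The gripper opens to 85 mm and grips with 20 to 120 N. Pads are 22 mm wide; open, the fingers measure 114 mm over their backs; the gripper's body (76 mm by 85 mm) begins 54 mm behind the grasp point. The pads swing forward as they close: fully open they stand 13 mm farther back than shut.
Start: joints at [1.085, 0.591, 0.048, 1.609, -0.033, 0.943, -0.034], TCP at [0.278, -0.67, 0.231] pointing down, gripper open.
Joint ranges: [-2.69, 2.69], [-0.47, 2.24], [-1.27, 1.36], [0.19, 2.51], [-1.53, 4.68], [0.08, 2.07], [-3.09, 3.09]. Speed limits (rad/s): [2.57, 2.57, 3.14, 3.14, 3.14, 3.14, 3.14].

INTERFACE

Orientations are given as [roll, pitch, yaw] about the fixed x, y, z axes, in that order (R = Rz(yaw) Ry(pitch) Rx(roll)).
In Python, from plant import telemetry, snapshot, get_calibration, env gives the robot as it stands. The module is installed in compiled form; this text tells all that it offers.
- The arm moves only by the tool play_rows, never from a script. Its argument "targets" is one flat list of numbers, 5 for each row, row after row: the shift along the tool's x, y, z in mm, then the turn about the tool's z in rad, then the opening, from 0 (shut) to 1 (fully open). In form: [tx, ty, tz, yaw, gripper, tx, ty, tz, yaw, gripper, ...]. A call has 1 to 5 rows; each row is the pose to reach, as a shift and turn from the pose measured when the call began, along the tool's axes at that moment; what a row does not reach only later rows make up. A row lasts 1/12 s, in which the tool goes at most 41.7 mm and 7.16 degrees, less where a joint would pass 70% of its speed; a pose out of reach is approached as far as the arm can. A call with a gripper value outside its range is refused whole. The fingers move at their own pace and stop on an object; "grip_force" is the grip in N (left out, the last holds). Time passes only in rows, so rows that repeat a pose let the fingers close. It gives the time, the measured TCP pose, the force and the opening at its end, in the units of the state.
- telemetry.get_state(): the state, without advancing time (a new reading comes with each control period).
- snapshot(name): name is "scene" or "top"; returns the picture (420x560x3 uint8, blue, green, red); there is no depth.
- get_calibration(name): a dict with "K" (3x3 intrinsics, pixels), "D" ([k1, k2, p1, p2, k3] as OpenCV has them; the pictures are not rectified), "position" and "attitude" of the camera in the world. Camera axes: x right, y up, looking along -z (the intrinsics and any distortion apply to the point x, -y, -z); pixel columns grow to the right and rows downward; lengths in m; the calibration is good to about 2 mm. A picture is of the moment at which its call begins. get_calibration takes no time and is no camera call.
- env.finish_job(): hands the job in, once; it reports no verdict.
The state is a dict: "time": time; "joint_positions": joint angles; "qd": joint speeds; "effort": joint torques, N m; "eef_pos": TCP position; "orientation": TCP orientation; "contact_force": force on the tool from outside, world axes, zero at the start; "torque": the same for the moment, N m; "gripper_width": finger opening in m.
Only numpy, scipy, OpenCV 4.12 (cv2) and the standard library are available. Lean on these libraries where they do the work, as an engineer would, in place of code of your own. Each camera call takes 0.05 s, during which the arm holds its last target.

## Working session

There is one attempt and no reset: what is moved stays moved. The work goes in short steps, Python scripts to look and compute and a tool call to move; the robot and the scene stay as the last step left them, time stands still between calls to the robot, and variables do not carry over. Pictures are saved under pics/ and viewed, and the job is handed in when it is done.

Besides the shell and the picture viewer there is one more tool, called after "Emit:" by a JSON object that holds its "api" and its "payload". play_rows: Moves the arm, as the interface text tells. Its arguments: {"type":"object","properties":{"targets":{"type":"array"},"grip_force":{"type":"number"}},"required":["targets"]}

```bash
mkdir -p pics
python3 - <<'E'
from plant import telemetry, snapshot, get_calibration, env
import cv2
for n in("scene","top"):
    im=snapshot(n); cv2.imwrite(f"pics/{n}0.png",im)
    c=get_calibration(n); print(n,c)
print(telemetry.get_state(), env.grasp_offset)
E
```

```text
scene {'K': array([[546.22433645,   0.        , 277.66199543],
       [  0.        , 546.22433645, 217.01337933],
       [  0.        ,   0.        ,   1.        ]]), 'D': array([-0.13324467,  0.        ,  0.        ,  0.        ,  0.        ]), 'position': array([0.0332006 , 0.24528272, 0.56801873]), 'attitude': array([ 0.97041241,  0.01101133, -2.29019899])}
top {'K': array([[449.64512879,   0.        , 280.69888158],
       [  0.        , 449.64512879, 209.84752888],
       [  0.        ,   0.        ,   1.        ]]), 'D': array([-0.09880866,  0.        ,  0.        ,  0.        ,  0.        ]), 'position': array([ 0.54161708, -0.20566231,  0.92711942]), 'attitude': array([ 0.04773645, -0.03148701, -1.55902025])}
{'time': 0.1, 'joint_positions': array([ 1.08450557,  0.59208178,  0.04829224,  1.60973364, -0.03327593,
        0.94273314, -0.03373508]), 'qd': array([-6.98012851e-04, -2.92875754e-03,  6.73296513e-04, -3.25659280e-03,
        9.53556916e-04,  2.28827385e-03,  6.74529307e-05]), 'effort': array([ 4.07204119e-03, -5.49999940e+01,  1.55333821e+00, -1.98823053e+01,
        9.76452691e-03,  3.88719360e-03,  3.27517725e-06]), 'eef_pos': array([ 0.27721629, -0.66906152,  0.23020089]), 'orientation': array([-3.13944504e+00,  1.34763033e-04,  3.92859226e-01]), 'contact_force': array([-0.34716833, -0.08605957,  0.44646667]), 'torque': array([ 0.00551431,  0.00609624, -0.03004628]), 'gripper_width': 0.085342955680595} 0.0187
```

View pics/scene0.png

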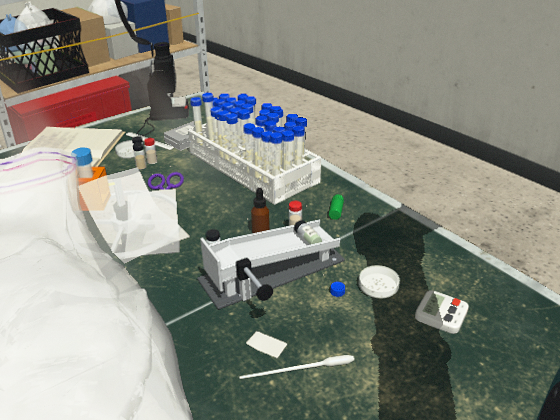

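View pics/top0.png

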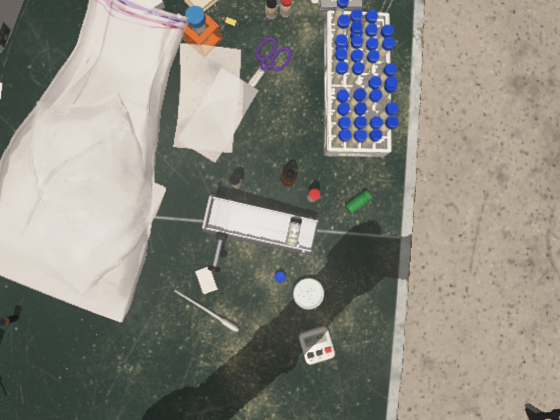

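Run:
```python
import cv2
t=cv2.imread("pics/top0.png"); s=cv2.imread("pics/scene0.png")
cv2.imwrite("pics/topc.png",cv2.resize(t[170:290,190:350],None,fx=5,fy=5,interpolation=cv2.INTER_CUBIC))
cv2.imwrite("pics/scenec.png",cv2.resize(s[185:325,190:390],None,fx=4,fy=4,interpolation=cv2.INTER_CUBIC))
```

```text
(no output)
```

View pics/topc.png

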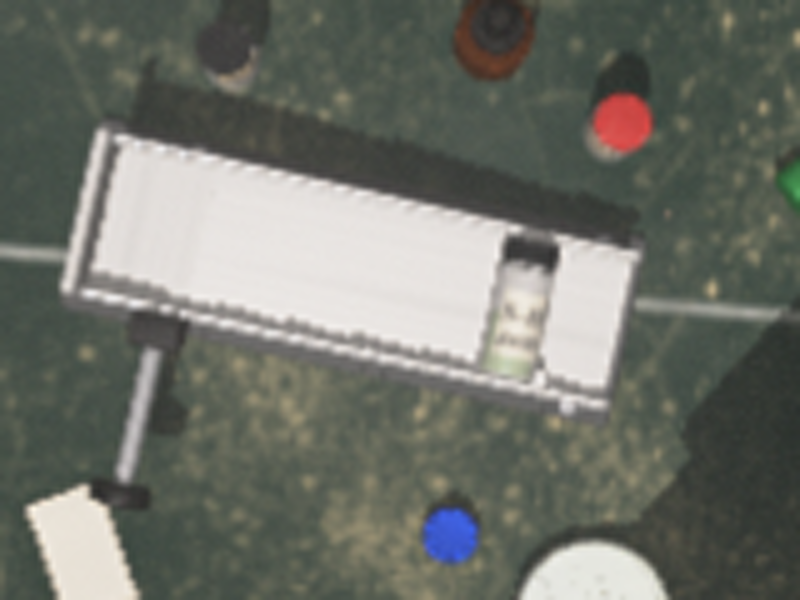

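View pics/scenec.png

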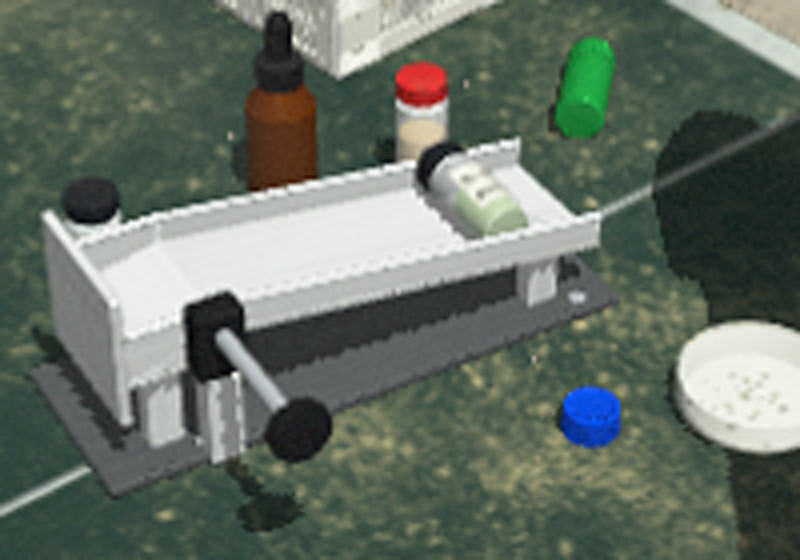

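```bash
cat > h.py <<'E'
import numpy as np, cv2
from scipy.spatial.transform import Rotation as Ro
from scipy.optimize import least_squares
from plant import telemetry, snapshot, get_calibration, env
C={n:get_calibration(n) for n in("scene","top")}
def proj(n,P):
    c=C[n]; R=Ro.from_euler('xyz',c['attitude']).as_matrix()
    p=(np.atleast_2d(P)-c['position'])@R; p=p*[1,-1,-1]
    return cv2.projectPoints(p.reshape(-1,1,3),np.zeros(3),np.zeros(3),c['K'],c['D'])[0].reshape(-1,2)
def ray(n,uv):
    c=C[n]; R=Ro.from_euler('xyz',c['attitude']).as_matrix()
    q=cv2.undistortPoints(np.array([[uv]],float),c['K'],c['D']).ravel()
    return c['position'],R@np.array([q[0],-q[1],-1])
def atz(n,uv,z):
    o,d=ray(n,uv); return o+d*(z-o[2])/d[2]
def G(x,P):
    c,s=np.cos(x[2]),np.sin(x[2]); P=np.atleast_2d(P)
    return np.c_[x[0]+c*P[:,0]-s*P[:,1],x[1]+s*P[:,0]+c*P[:,1],P[:,2]]
E
python3 - <<'E'
from h import *
T=lambda u,v:(u/5+189.6,v/5+169.6)
S=lambda u,v:(u/4+189.6,v/4+184.6)
obs=[("top",T(103,127),(.032,.105,.085)),("top",T(65,295),(-.032,.105,.085)),("top",T(641,245),(.0315,-.108,.0436)),("top",T(607,403),(-.0315,-.108,.0436)),
("scene",S(45,213),(.032,.105,.085)),("scene",S(122,336),(-.032,.105,.085)),("scene",S(520,139),(.0315,-.108,.0436)),("scene",S(600,215),(-.0315,-.108,.0436)),
("scene",S(113,495),(-.04,.115,.006)),("scene",S(618,298),(-.04,-.115,.006)),("scene",S(33,375),(.04,.115,.006)),
("scene",S(300,430),'k'),("top",T(120,500),'k2')]
def pt(x,P):
    if P=='k':P=(-.11+x[3],.068,.064)
    if P=='k2':P=(-.11+x[3],.068,.076)
    return G(x,P)
f=lambda x:np.concatenate([proj(n,pt(x,P))[0]-uv for n,uv,P in obs])
r=least_squares(f,[.5,-.2,0,0.004]);print(r.x,r.fun.reshape(-1,2).round(1))
x=r.x
for sub in("top","scene"):
    ff=lambda y:np.concatenate([proj(n,pt(y,P))[0]-uv for n,uv,P in obs if n==sub])
    print(sub,least_squares(ff,x).x)
print("ears",G(x,(0,-.079,.0357)),"seat",G(x,(0,.089,.0612)),"knob",pt(x,'k'))
v1=T(528,242);v2=T(508,372)
print(atz("top",T(532,250),.055),atz("top",T(508,365),.055), G(x,(0,-.064,.05)))
for n,uv in [("black",T(228,45)),("red",T(622,122))]: print(n,atz("top",uv,.054))
print("dropper",atz("top",T(500,18),.091),"cap",atz("top",T(450,535),.012))
print("dish",atz("top",(308,293),.016))
E
```

```text
[ 0.55287537 -0.19126303 -0.18632094  0.01038552] [[-2.8  2.4]
 [-2.2  2.3]
 [-1.6  2. ]
 [-1.   1.8]
 [-0.6 -0.2]
 [-1.4 -7.7]
 [-1.3 -0.9]
 [ 0.6 -1. ]
 [ 1.1 -0.7]
 [ 1.3 -2.1]
 [-0.8 -1.1]
 [ 1.  -1.5]
 [-0.5  0.4]]
top [ 0.55702559 -0.19465457 -0.19398686  0.0060475 ]
scene [ 0.54903992 -0.18828361 -0.18365823  0.0132801 ]
ears [[ 0.53824103 -0.26889573  0.0357    ]] seat [[ 0.56936215 -0.10380341  0.0612    ]] knob [[ 0.46758162 -0.10598689  0.064     ]]
[ 0.56504625 -0.26260671  0.055     ] [ 0.52033197 -0.25375285  0.055     ] [[ 0.5410197  -0.25415535  0.05      ]]
black [ 0.64343199 -0.14327806  0.054     ]
red [ 0.61553592 -0.2974062   0.054     ]
dropper [ 0.65079861 -0.24738907  0.091     ] cap [ 0.45011551 -0.23333552  0.012     ]
dish [ 0.41781529 -0.29108853  0.016     ]
```

```bash
cat > fit.py <<'E'
from h import *
T=lambda u,v:(u/5+189.6,v/5+169.6)
S=lambda u,v:(u/4+189.6,v/4+184.6)
obs=[("top",T(103,127),(.032,.105,.085)),("top",T(65,295),(-.032,.105,.085)),("top",T(641,245),(.0315,-.108,.0436)),("top",T(607,403),(-.0315,-.108,.0436)),
("scene",S(45,213),(.032,.105,.085)),("scene",S(520,139),(.0315,-.108,.0436)),("scene",S(600,215),(-.0315,-.108,.0436)),
("scene",S(113,495),(-.04,.115,.006)),("scene",S(618,298),(-.04,-.115,.006)),("scene",S(33,375),(.04,.115,.006)),
("scene",S(300,430),'k'),("top",T(120,500),'k2')]
def pt(x,P):
    if P=='k':P=(-.11+x[3],.068,.064)
    if P=='k2':P=(-.11+x[3],.068,.076)
    return G(x,P)
f=lambda x:np.concatenate([proj(n,pt(x,P))[0]-uv for n,uv,P in obs])
r=least_squares(f,[.5,-.2,0,0.004]);x=r.x
if __name__=="__main__":
    print(r.x,r.fun.reshape(-1,2).round(1).tolist())
    for sub in("top","scene"):
        ff=lambda y:np.concatenate([proj(n,pt(y,P))[0]-uv for n,uv,P in obs if n==sub])
        print(sub,least_squares(ff,x).x,least_squares(ff,x).fun.reshape(-1,2).round(1).tolist())
    for n,fn in(("top","top0"),("scene","scene0")):
        im=cv2.imread(f"pics/{fn}.png");im=cv2.resize(im,None,fx=5,fy=5,interpolation=cv2.INTER_CUBIC)
        L=[[(a*.0315,-.108,.0436),(a*.0315,.06,.067),(a*.0315,.1,.0594)] for a in(1,-1)]+[[(-.032,.105,.085),(.032,.105,.085)],[(-.11+x[3],.068,.064),(-.06,.068,.064)],[(-.04,.115,.006),(-.04,-.115,.006),(.04,-.115,.006)],[(-.027,-.064,.05),(.027,-.064,.05)]]
        for l in L:
            p=(proj(n,G(x,l))*5+2).astype(int)
            cv2.polylines(im,[p.reshape(-1,1,2)],False,(0,0,255),1)
        a=im[850:1450,950:1750] if n=="top" else im[925:1525,950:1750]
        cv2.imwrite(f"pics/ov_{n}.png",a)
E
python3 fit.py
```

```text
[ 0.55430367 -0.19217572 -0.19594027  0.00807313] [[-2.0, 1.1], [-1.7, 0.9], [-1.1, 1.9], [-0.8, 1.6], [-0.7, -1.2], [-1.0, -1.2], [0.5, -1.2], [0.5, -1.8], [1.3, -2.3], [-0.9, -2.3], [0.8, -1.4], [-0.7, 0.4]]
top [ 0.55702559 -0.19465457 -0.19398687  0.0060475 ] [[-0.7, -0.2], [-0.4, -0.4], [0.1, 0.4], [0.5, 0.1], [0.5, 0.1]]
scene [ 0.55117583 -0.18958903 -0.19691866  0.00985634] [[-1.0, 0.3], [-0.8, 0.2], [0.9, 0.3], [0.3, 0.0], [1.6, -0.7], [-1.1, -0.6], [0.2, -0.1]]
```

```bash
sleep 1
```

```text
(no output)
```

View pics/ov_top.png

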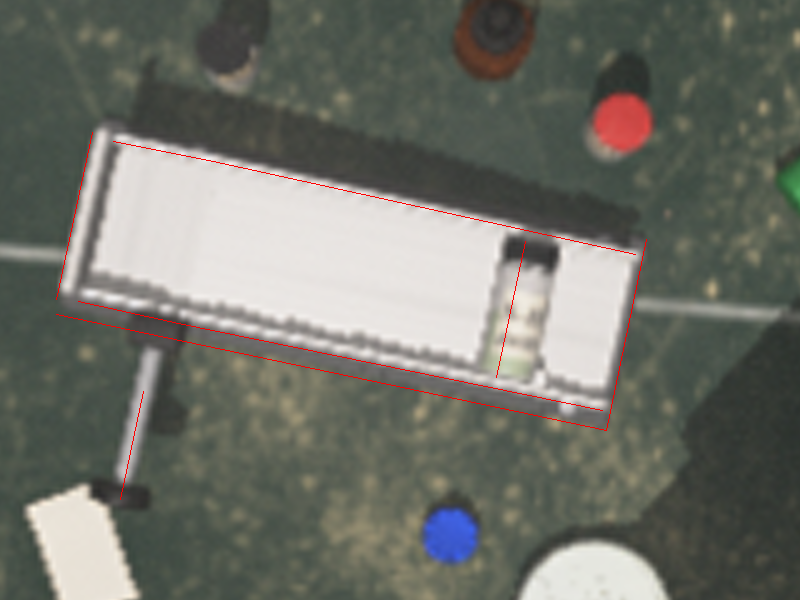

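View pics/ov_scene.png

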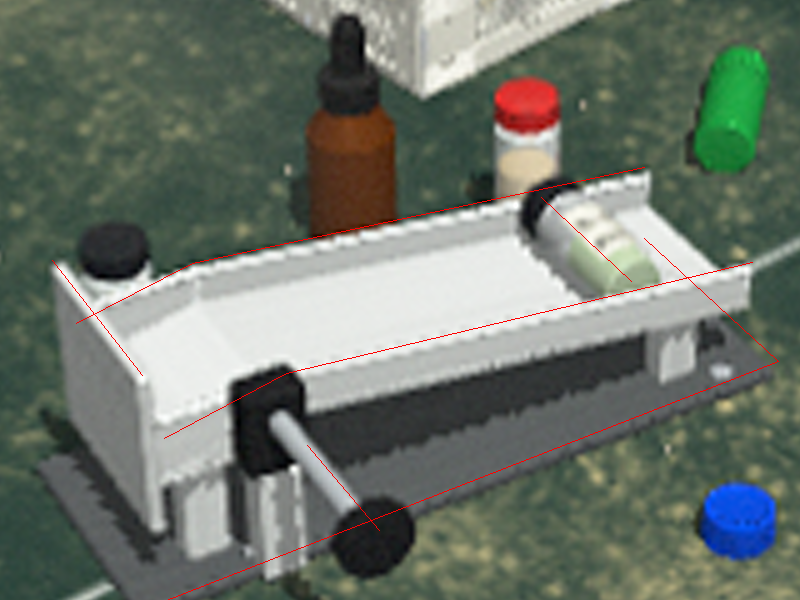

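```bash
cat > go.py <<'E'
import sys
from h import *
X=[.5543,-.1922,-.196]
def to(gx,gy,z,yaw):
    s=telemetry.get_state(); R=Ro.from_euler('xyz',s['orientation']).as_matrix()
    w=G(X,(gx,gy,z))[0]; d=R.T@(w-s['eef_pos'])*1000
    a=s['orientation'][2]-yaw; a=(a+np.pi)%(2*np.pi)-np.pi
    c,sn=np.cos(X[2]),np.sin(X[2]); q=s['eef_pos'][:2]-X[:2]
    print("t",s['time'],"gutter now",(c*q[0]+sn*q[1]).round(4),(-sn*q[0]+c*q[1]).round(4),s['eef_pos'][2].round(4),"ori",s['orientation'].round(3),"F",s['contact_force'].round(2),"w",s['gripper_width'])
    print("shift",d.round(1),"turn",a.round(3))
if __name__=="__main__": to(*map(float,sys.argv[1:5]))
E
python3 go.py 0 -.125 .15 1.375;python3 go.py 0 -.125 .15 -.196
```

```text
t 0.1 gutter now -0.1789 -0.5217 0.2302 ori [-3.139  0.     0.393] F [-0.35 -0.09  0.45] w 0.085342955680595
shift [ 369.1 -230.3   80.6] turn -0.982
t 0.1 gutter now -0.1789 -0.5217 0.2302 ori [-3.139  0.     0.393] F [-0.35 -0.09  0.45] w 0.085342955680595
shift [ 369.1 -230.3   80.6] turn 0.589
```

Emit:
{"api": "play_rows", "payload": {"targets": [33,-21,0,-0.1,0,66,-42,0,-0.2,0,100,-63,0,-0.3,0,133,-84,0,-0.4,0,167,-105,0,-0.5,0], "grip_force": 20}}

```text
time: 0.52
eef_pos: [0.3916, -0.5064, 0.23]
orientation: [-3.139, -0.001, 0.897]
contact_force: [0.6, -0.5, -0.5]
gripper_width: 0.026
```

```bash
python3 go.py 0 -.125 .15 1.375
```

```text
t 0.5167 gutter now -0.0984 -0.3398 0.23 ori [-3.139e+00 -1.000e-03  8.970e-01] F [ 0.63 -0.52 -0.49] w 0.026021463627417477
shift [236.  -11.1  80.3] turn -0.478
```

Emit:
{"api": "play_rows", "payload": {"targets": [35,-2,0,-0.1,0,70,-3,10,-0.2,0,105,-5,20,-0.3,0,140,-7,30,-0.4,0,175,-8,40,-0.48,0]}}

```text
time: 0.93
eef_pos: [0.4947, -0.3629, 0.1896]
orientation: [-3.139, -0.002, 1.382]
contact_force: [0.6, -0.5, -0.8]
gripper_width: -0.0002
```

```bash
python3 go.py 0 -.125 .12 1.375
```

```text
t 0.9333 gutter now -0.0252 -0.179 0.1896 ori [-3.139e+00 -2.000e-03  1.382e+00] F [ 0.64 -0.5  -0.81] w -0.00022128920984424588
shift [53.7 25.8 69.7] turn 0.007
```

Emit:
{"api": "play_rows", "payload": {"targets": [18,9,20,0,0,36,17,40,0,0,54,26,60,0,0,54,26,70,0,0,54,26,70,0,0]}}

```text
time: 1.35
eef_pos: [0.529, -0.3122, 0.117]
orientation: [-3.134, -0.004, 1.385]
contact_force: [-1.0, 0.4, -0.6]
gripper_width: 0.0001
```

```bash
python3 go.py 0 -.112 .05 1.375
python3 - <<'E'
from h import *
t=snapshot("top"); s=snapshot("scene")
cv2.imwrite("pics/topc1.png",cv2.resize(t[170:290,190:350],None,fx=5,fy=5,interpolation=cv2.INTER_CUBIC))
cv2.imwrite("pics/scenec1.png",cv2.resize(s[145:285,230:430],None,fx=4,fy=4,interpolation=cv2.INTER_CUBIC))
p=telemetry.get_state()['eef_pos'];print(p)
a=proj("scene",p)[0];b=proj("top",p)[0];print((a-[229.6,144.6])*4,(b-[189.6,169.6])*5)
E
```

```text
t 1.35 gutter now -0.0014 -0.1227 0.117 ori [-3.134 -0.004  1.385] F [-0.98  0.41 -0.59] w 5.02568710595844e-05
shift [10.4  2.  67. ] turn 0.01
[ 0.52919003 -0.31574045  0.1194204 ]
[444.34715174 162.81077329] [689.7577796  346.59448077]
```

View pics/topc1.png

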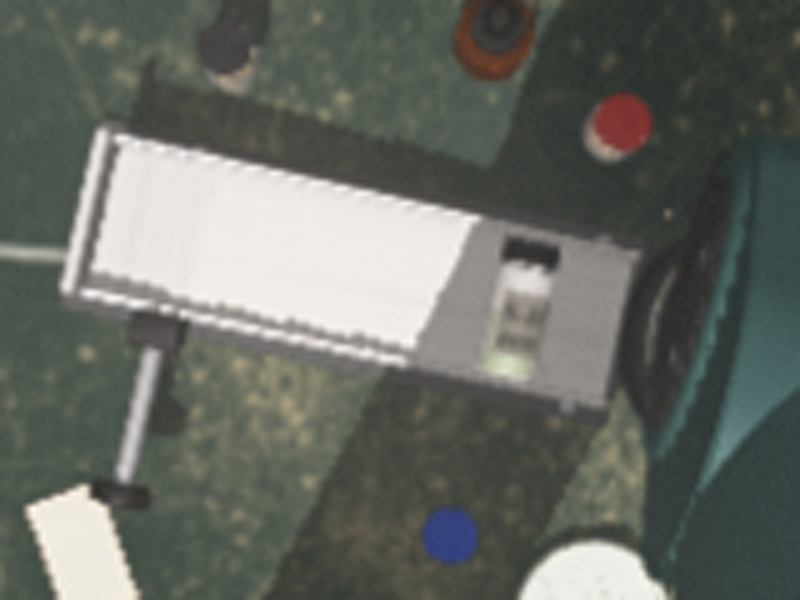

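View pics/scenec1.png

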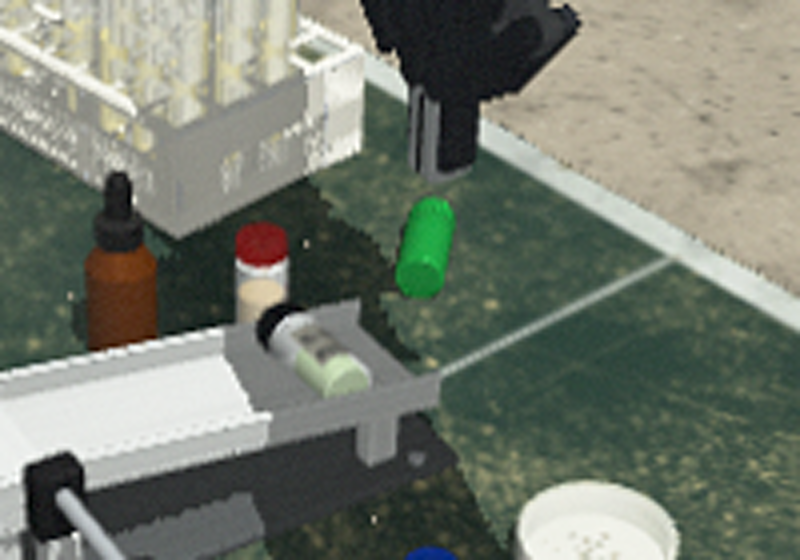

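```bash
sed -i 's/^X=.*/X=[.5567,-.1943,-.195]/' go.py; python3 go.py 0 -.105 .048 1.375
```

```text
t 1.45 gutter now -0.0035 -0.1245 0.1194 ori [-3.137e+00 -2.000e-03  1.380e+00] F [-0.37 -0.43  0.81] w 0.00016269683197648972
shift [19.3  3.8 71.4] turn 0.005
```

Emit:
{"api": "play_rows", "payload": {"targets": [10,4,20,0,0,15,4,40,0,0,19,4,60,0,0,19,4,72,0,0,19,4,72,0,0]}}

```text
time: 1.87
eef_pos: [0.5345, -0.2987, 0.046]
orientation: [-3.134, -0.001, 1.379]
contact_force: [-0.1, -0.0, -0.9]
gripper_width: -0.0002
```

```bash
python3 go.py 0 -.095 .042 1.375
python3 - <<'E'
from h import *
s=snapshot("scene")
cv2.imwrite("pics/scenec2.png",cv2.resize(s[165:305,230:430],None,fx=4,fy=4,interpolation=cv2.INTER_CUBIC))
E
```

```text
t 1.8667 gutter now -0.0015 -0.1067 0.046 ori [-3.134e+00 -1.000e-03  1.379e+00] F [-0.14 -0.   -0.91] w -0.00020090777535864538
shift [11.7  1.6  4. ] turn 0.004
```

View pics/scenec2.png

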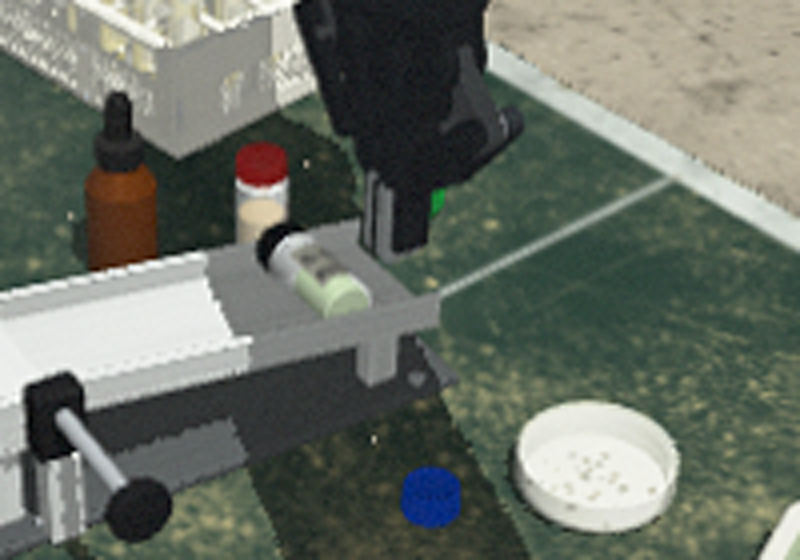

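Emit:
{"api": "play_rows", "payload": {"targets": [4,1,4,0,0,8,2,4,0,0,11,2,4,0,0,14,2,3.5,0,0,17,2,3,0,0]}}

```text
time: 2.33
eef_pos: [0.5411, -0.2825, 0.0449]
orientation: [-3.137, -0.001, 1.379]
contact_force: [-0.7, -0.2, -0.3]
gripper_width: -0.0001
```

```bash
python3 go.py 0 0 .055 1.375
```

```text
t 2.3333 gutter now 0.0017 -0.0895 0.0449 ori [-3.137e+00 -1.000e-03  1.379e+00] F [-0.72 -0.15 -0.26] w -8.286670624458253e-05
shift [ 89.5  -1.5 -10.1] turn 0.004
```

Emit:
{"api": "play_rows", "payload": {"targets": [4,0,1,0,0,9,0,1,0,0,14,0,0.5,0,0,19,0,0,0,0,24,0,-0.7,0,0]}}

```text
time: 2.75
eef_pos: [0.5457, -0.2582, 0.0456]
orientation: [-3.137, -0.001, 1.379]
contact_force: [0.1, -0.4, -0.9]
gripper_width: -0.0001
```

```bash
python3 go.py 0 0 .055 1.375
python3 - <<'E'
from h import *
s=snapshot("scene")
cv2.imwrite("pics/scenec3.png",cv2.resize(s[165:305,230:430],None,fx=4,fy=4,interpolation=cv2.INTER_CUBIC))
E
```

```text
t 2.75 gutter now 0.0016 -0.0648 0.0456 ori [-3.137e+00 -1.000e-03  1.379e+00] F [ 0.15 -0.36 -0.93] w -0.00011836738636576711
shift [64.8 -1.5 -9.3] turn 0.004
```

View pics/scenec3.png

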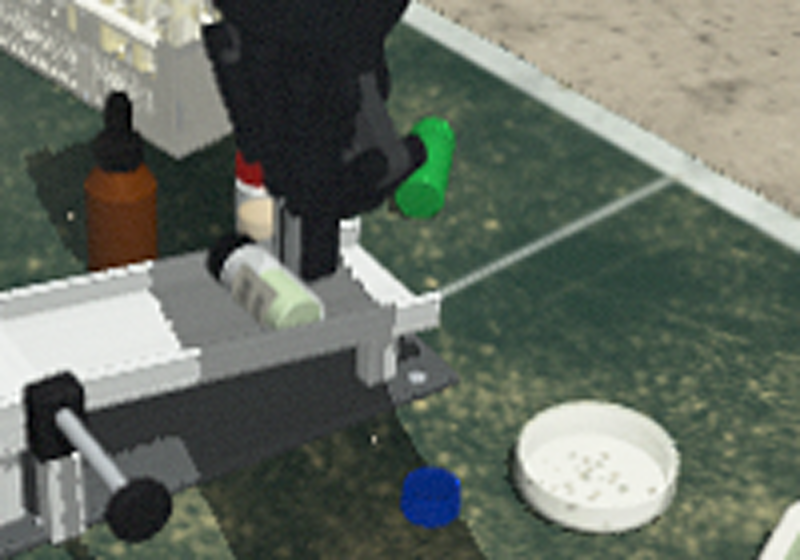

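Emit:
{"api": "play_rows", "payload": {"targets": [5,0,-0.7,0,0,10,0,-1.4,0,0,15,-1,-2.1,0,0,20,-1,-2.8,0,0,25,-1,-3.5,0,0]}}

```text
time: 3.22
eef_pos: [0.5512, -0.2329, 0.0499]
orientation: [-3.14, -0.001, 1.38]
contact_force: [1.0, -5.0, 2.1]
gripper_width: -0.0002
```

Emit:
{"api": "play_rows", "payload": {"targets": [5,0,-0.7,0,0,10,0,-1.4,0,0,15,0,-2.1,0,0,20,0,-2.8,0,0,25,0,-3.5,0,0]}}

```text
time: 3.63
eef_pos: [0.5567, -0.2086, 0.0538]
orientation: [3.142, 0.0, 1.38]
contact_force: [2.0, -5.2, 2.4]
gripper_width: -0.0004
```

```bash
python3 go.py 0 0.045 .061 1.375
python3 - <<'E'
from h import *
s=snapshot("scene")
cv2.imwrite("pics/scenec4.png",cv2.resize(s[165:305,200:400],None,fx=4,fy=4,interpolation=cv2.INTER_CUBIC))
E
```

```text
t 3.6333 gutter now 0.0028 -0.0141 0.0538 ori [3.142 0.    1.38 ] F [ 1.97 -5.24  2.45] w -0.0004208099534599303
shift [59.1 -2.5 -7.2] turn 0.005
```

View pics/scenec4.png

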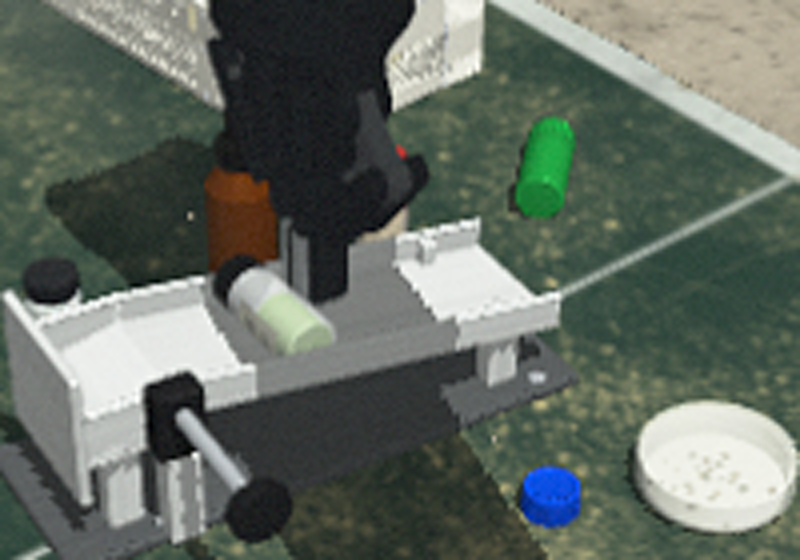

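Emit:
{"api": "play_rows", "payload": {"targets": [-3,0,0.5,0,0,-5,-2,0.5,0,0,-5,-4,0.5,0,0,-1,-5,0,0,0,4,-5,-0.5,0,0]}}

```text
time: 4.1
eef_pos: [0.5512, -0.2021, 0.0539]
orientation: [-3.139, -0.001, 1.38]
contact_force: [-0.9, 0.1, 0.6]
gripper_width: 0.0001
```

Emit:
{"api": "play_rows", "payload": {"targets": [4,0,-0.6,0,0,8,0,-1.1,0,0,12,0,-1.7,0,0,16,0,-2.3,0,0,20,0,-2.8,0,0]}}

```text
time: 4.52
eef_pos: [0.5553, -0.1821, 0.0569]
orientation: [-3.139, -0.001, 1.38]
contact_force: [-0.4, -1.5, 0.9]
gripper_width: -0.0001
```

```bash
python3 go.py 0 0.045 .061 1.375
python3 - <<'E'
from h import *
s=snapshot("scene")
cv2.imwrite("pics/scenec5.png",cv2.resize(s[165:305,200:400],None,fx=4,fy=4,interpolation=cv2.INTER_CUBIC))
E
```

```text
t 4.5167 gutter now -0.0038 0.0117 0.0569 ori [-3.139e+00 -1.000e-03  1.380e+00] F [-0.39 -1.46  0.88] w -0.00013686634180298978
shift [33.3  3.9 -4.1] turn 0.005
```

View pics/scenec5.png

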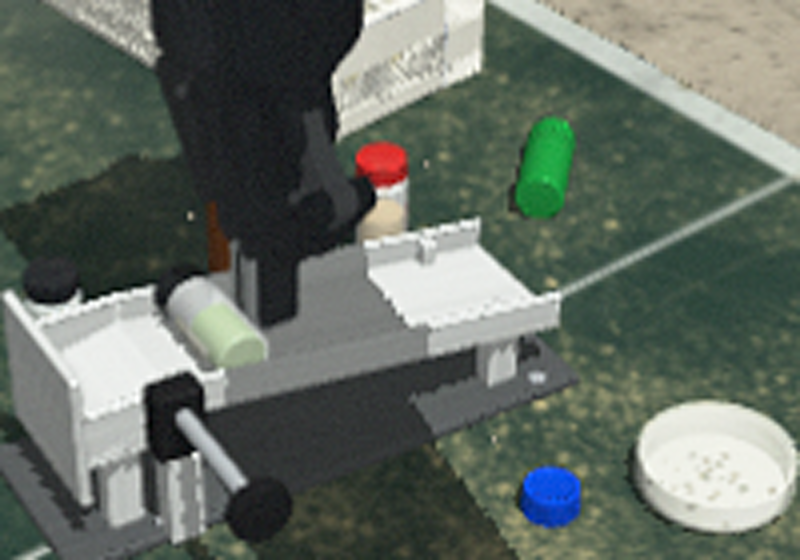

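Emit:
{"api": "play_rows", "payload": {"targets": [4,0,-0.6,0,0,8,0,-1.1,0,0,12,0,-1.7,0,0,16,0,-2.3,0,0,19,0,-2.7,0,0]}}

```text
time: 4.98
eef_pos: [0.5594, -0.1616, 0.0598]
orientation: [-3.14, -0.002, 1.382]
contact_force: [-0.2, -0.5, 1.3]
gripper_width: 0.0
```

```bash
python3 go.py 0 0.045 .061 1.375
python3 - <<'E'
from h import *
s=snapshot("scene")
cv2.imwrite("pics/scenec6.png",cv2.resize(s[165:305,180:380],None,fx=4,fy=4,interpolation=cv2.INTER_CUBIC))
E
```

```text
t 4.9833 gutter now -0.0037 0.0326 0.0598 ori [-3.140e+00 -2.000e-03  1.382e+00] F [-0.21 -0.49  1.27] w 1.5397815508302145e-05
shift [12.4  3.8 -1.1] turn 0.007
```

View pics/scenec6.png

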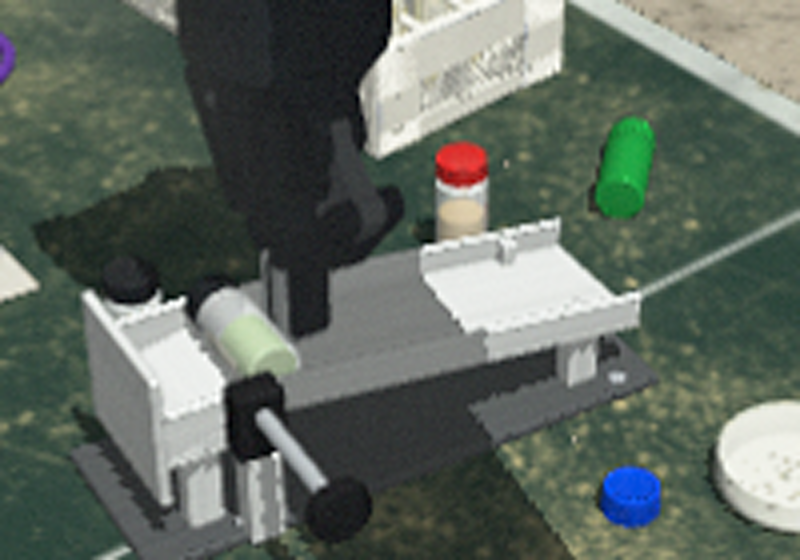

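Emit:
{"api": "play_rows", "payload": {"targets": [3,0,-0.4,0,0,6,0,-0.8,0,0,9,0,-1.1,0,0,12,0,-1.1,0,0,14,0,-1.1,0,0]}}

```text
time: 5.45
eef_pos: [0.5623, -0.1462, 0.061]
orientation: [-3.14, -0.003, 1.383]
contact_force: [0.4, 0.8, -0.3]
gripper_width: 0.0002
```

```bash
python3 go.py 0 0.045 .061 1.375
python3 - <<'E'
from h import *
s=snapshot("scene")
cv2.imwrite("pics/scenec7.png",cv2.resize(s[165:305,180:380],None,fx=4,fy=4,interpolation=cv2.INTER_CUBIC))
E
```

```text
t 5.45 gutter now -0.0038 0.0483 0.061 ori [-3.140e+00 -3.000e-03  1.383e+00] F [ 0.4   0.81 -0.31] w 0.00022023801457082983
shift [-3.3  3.8 -0.1] turn 0.008
```

View pics/scenec7.png

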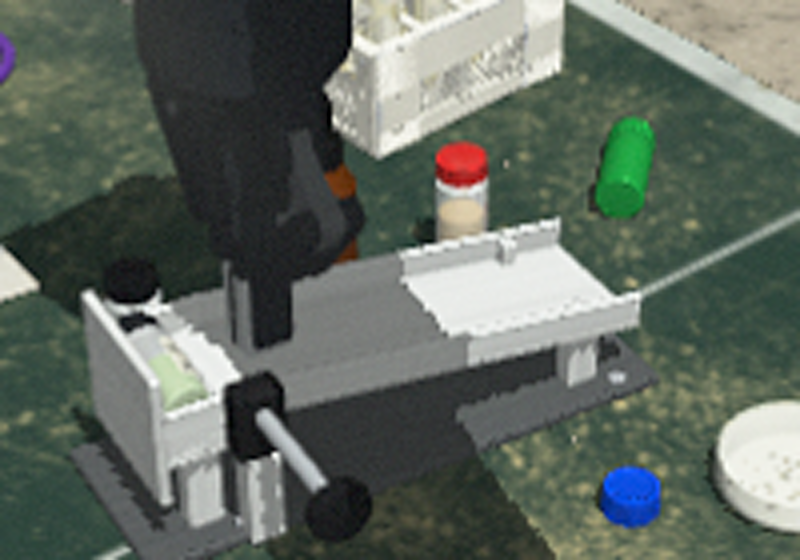

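Emit:
{"api": "play_rows", "payload": {"targets": [-1,0,-20,0,0,-1,0,-45,0,0,-1,0,-70,0,0,0,-15,-72,0,0,5,-45,-72,0,0]}}

```text
time: 5.92
eef_pos: [0.5247, -0.1344, 0.1355]
orientation: [3.133, -0.004, 1.382]
contact_force: [-0.4, 0.4, -0.3]
gripper_width: -0.0002
```

```bash
python3 go.py -.14 0.068 .058 1.375
```

```text
t 5.9167 gutter now -0.043 0.0526 0.1355 ori [ 3.133 -0.004  1.382] F [-0.41  0.43 -0.3 ] w -0.0002280758270451237
shift [ 15.7 -97.6  76.7] turn 0.007
```

Emit:
{"api": "play_rows", "payload": {"targets": [5,-30,0,0,0,10,-60,0,0,0,15,-85,0,0,0,16,-97,10,0,0,16,-97,15,0,0]}}

```text
time: 6.33
eef_pos: [0.4281, -0.0996, 0.1192]
orientation: [3.138, -0.003, 1.383]
contact_force: [-0.1, -1.3, -0.9]
gripper_width: -0.0001
```

```bash
python3 go.py -.14 0.068 .058 1.375
```

```text
t 6.3333 gutter now -0.1445 0.068 0.1192 ori [ 3.138e+00 -3.000e-03  1.383e+00] F [-0.1  -1.26 -0.93] w -5.352166758977676e-05
shift [-0.2  4.3 61.2] turn 0.008
```

Emit:
{"api": "play_rows", "payload": {"targets": [0,2,20,0,0,0,3,40,0,0,0,3,58,0,0,0,3,64,0,0,0,3,64,0,0]}}

```text
time: 6.75
eef_pos: [0.4317, -0.1001, 0.0539]
orientation: [3.14, -0.003, 1.383]
contact_force: [-0.3, 0.4, -0.7]
gripper_width: 0.0004
```

```bash
python3 go.py -.14 0.068 .056 1.375
python3 - <<'E'
from h import *
s=snapshot("scene");t=snapshot("top")
cv2.imwrite("pics/scenec8.png",cv2.resize(s[185:325,180:380],None,fx=4,fy=4,interpolation=cv2.INTER_CUBIC))
cv2.imwrite("pics/topc8.png",cv2.resize(t[170:290,170:330],None,fx=5,fy=5,interpolation=cv2.INTER_CUBIC))
E
```

```text
t 6.75 gutter now -0.1409 0.0682 0.0539 ori [ 3.140e+00 -3.000e-03  1.383e+00] F [-0.31  0.43 -0.74] w 0.00041360257652883856
shift [-0.2  0.9 -2.1] turn 0.008
```

View pics/scenec8.png

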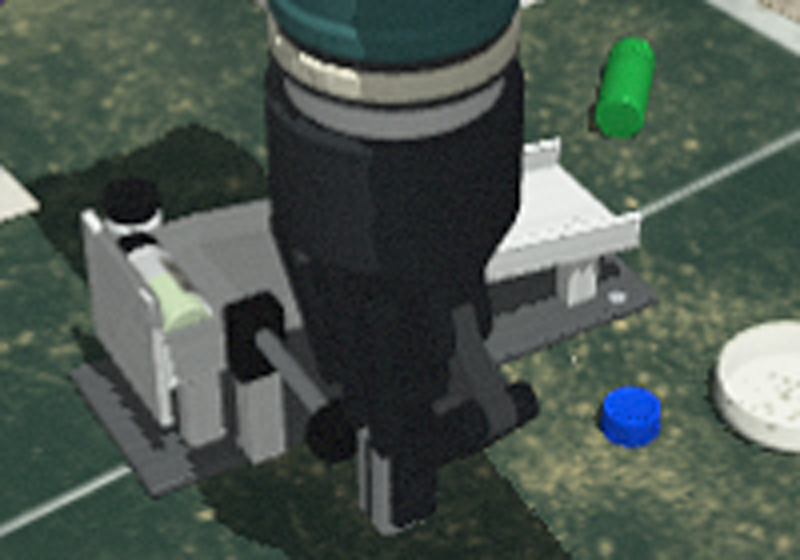

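View pics/topc8.png

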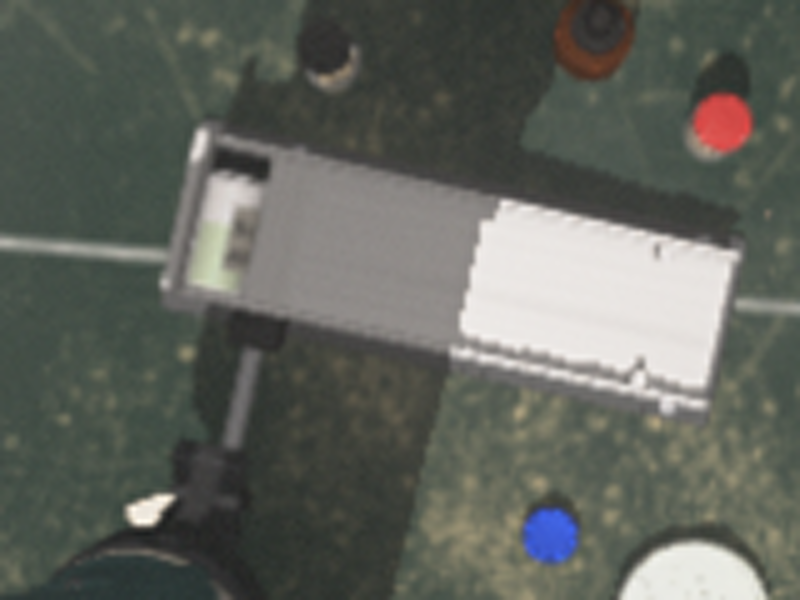

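Emit:
{"api": "play_rows", "payload": {"targets": [0,6,-3,0,0,0,11,-3,0,0,0,16,-3,0,0,0,21,-3,0,0,0,26,-3,0,0]}}

```text
time: 7.27
eef_pos: [0.4578, -0.1052, 0.0588]
orientation: [3.138, -0.003, 1.383]
contact_force: [-1.3, 0.5, 0.5]
gripper_width: -0.0002
```

Emit:
{"api": "play_rows", "payload": {"targets": [0,4,0,0,0,0,8,0,0,0,0,12,0,0,0,0,16,0,0,0,0,20,0,0,0]}}

```text
time: 7.68
eef_pos: [0.4776, -0.1092, 0.0589]
orientation: [3.138, -0.002, 1.383]
contact_force: [-1.3, -0.7, 1.6]
gripper_width: -0.0002
```

```bash
python3 go.py -.07 0.068 .057 1.375
python3 - <<'E'
from h import *
s=snapshot("scene")
cv2.imwrite("pics/scenec9.png",cv2.resize(s[185:325,180:380],None,fx=4,fy=4,interpolation=cv2.INTER_CUBIC))
E
```

```text
t 7.6833 gutter now -0.0941 0.0681 0.0589 ori [ 3.138e+00 -2.000e-03  1.383e+00] F [-1.35 -0.66  1.56] w -0.00020610591906218247
shift [-0.3 24.1  1.9] turn 0.008
```

View pics/scenec9.png

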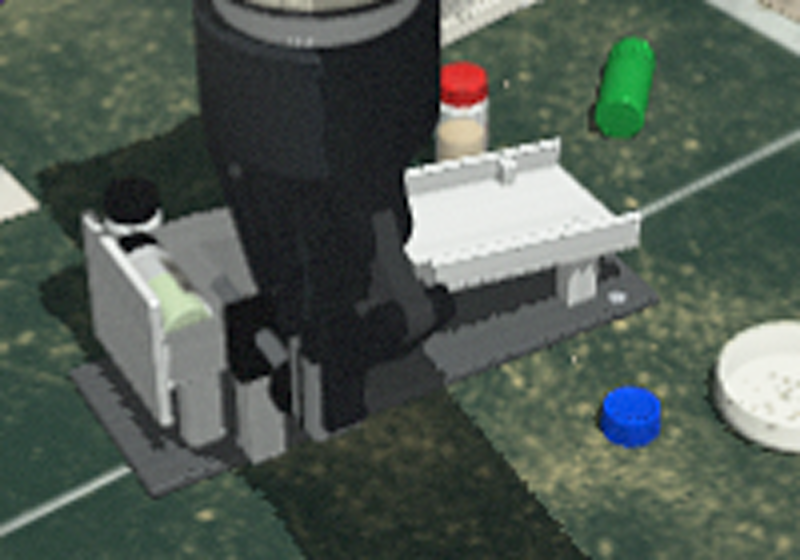

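Emit:
{"api": "play_rows", "payload": {"targets": [0,4,0,0,0,0,8,0,0,0,0,12,0,0,0,0,15,0,0,0,0,18,0,0,0]}}

```text
time: 8.15
eef_pos: [0.4967, -0.113, 0.0589]
orientation: [3.137, -0.002, 1.382]
contact_force: [-1.1, -1.6, 0.3]
gripper_width: -0.0001
```

Emit:
{"api": "play_rows", "payload": {"targets": [0,2,0,0,0,0,4,0,0,0,0,6,0,0,0]}}

```text
time: 8.4
eef_pos: [0.5015, -0.1141, 0.0588]
orientation: [3.139, -0.002, 1.382]
contact_force: [-6.4, 0.7, 2.7]
gripper_width: -0.0001
```

```bash
python3 go.py -.07 0.068 .057 1.375
```

```text
t 8.4 gutter now -0.0697 0.068 0.0588 ori [ 3.139e+00 -2.000e-03  1.382e+00] F [-6.38  0.74  2.68] w -6.924287866545169e-05
shift [-0.  -0.3  1.8] turn 0.007
```

Emit:
{"api": "play_rows", "payload": {"targets": [0,2,0,0,0,0,3,0,0,0,0,3,0,0,0]}}

```text
time: 8.65
eef_pos: [0.5015, -0.114, 0.0586]
orientation: [-3.138, -0.001, 1.382]
contact_force: [-6.0, 0.0, 3.9]
gripper_width: 0.0001
```

```bash
python3 go.py -.07 0.068 .057 1.375
```

```text
t 8.65 gutter now -0.0697 0.068 0.0586 ori [-3.138e+00 -1.000e-03  1.382e+00] F [-6.04  0.01  3.9 ] w 9.193739582609721e-05
shift [-0.  -0.3  1.6] turn 0.007
```

Emit:
{"api": "play_rows", "payload": {"targets": [0,4,0,0,0,0,7,0,0,0,0,7,0,0,0]}}

```text
time: 8.9
eef_pos: [0.5014, -0.1142, 0.0581]
orientation: [-3.124, 0.0, 1.383]
contact_force: [-10.9, 1.8, 10.0]
gripper_width: 0.0
```

Emit:
{"api": "play_rows", "payload": {"targets": [0,-10,0,0,0,0,-25,0,0,0,0,-40,0,0,0,0,-45,-30,0,0,0,-45,-65,0,0]}}

```text
time: 9.32
eef_pos: [0.4559, -0.105, 0.1228]
orientation: [-3.118, 0.0, 1.384]
contact_force: [0.6, -0.5, -0.4]
gripper_width: -0.0004
```

Emit:
{"api": "play_rows", "payload": {"targets": [-35,0,-10,0,0,-70,0,-20,0,0,-105,0,-30,0,0,-140,0,-40,0,0,-160,0,-40,0,0]}}

```text
time: 9.73
eef_pos: [0.4287, -0.2677, 0.1652]
orientation: [-3.126, 0.004, 1.38]
contact_force: [-0.6, -0.2, -0.3]
gripper_width: -0.0001
```

```bash
python3 go.py -.07 0.068 .057 1.375
python3 - <<'E'
from h import *
s=snapshot("scene");t=snapshot("top")
cv2.imwrite("pics/scenec10.png",cv2.resize(s[185:325,180:380],None,fx=4,fy=4,interpolation=cv2.INTER_CUBIC))
cv2.imwrite("pics/topc10.png",cv2.resize(t[170:290,170:330],None,fx=5,fy=5,interpolation=cv2.INTER_CUBIC))
E
```

```text
t 9.7333 gutter now -0.1113 -0.0968 0.1652 ori [-3.126  0.004  1.38 ] F [-0.64 -0.18 -0.32] w -7.765741420175074e-05
shift [165.1  43.7 107. ] turn 0.005
```

View pics/scenec10.png

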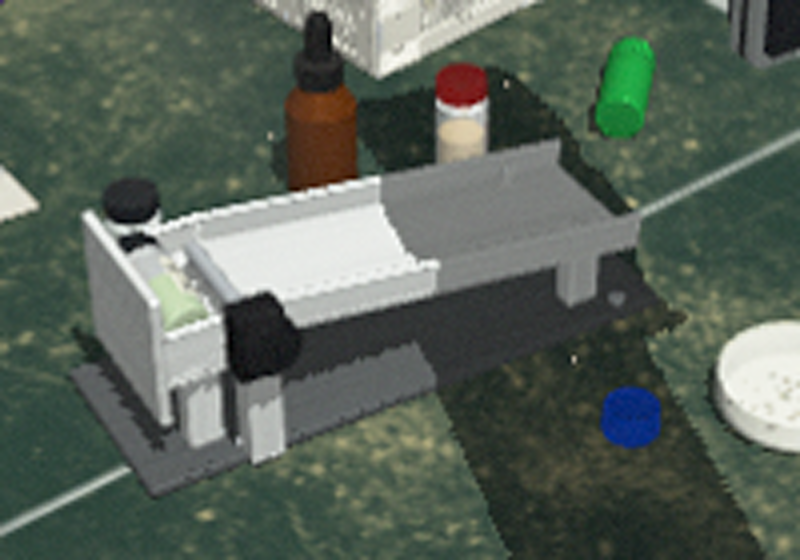

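View pics/topc10.png

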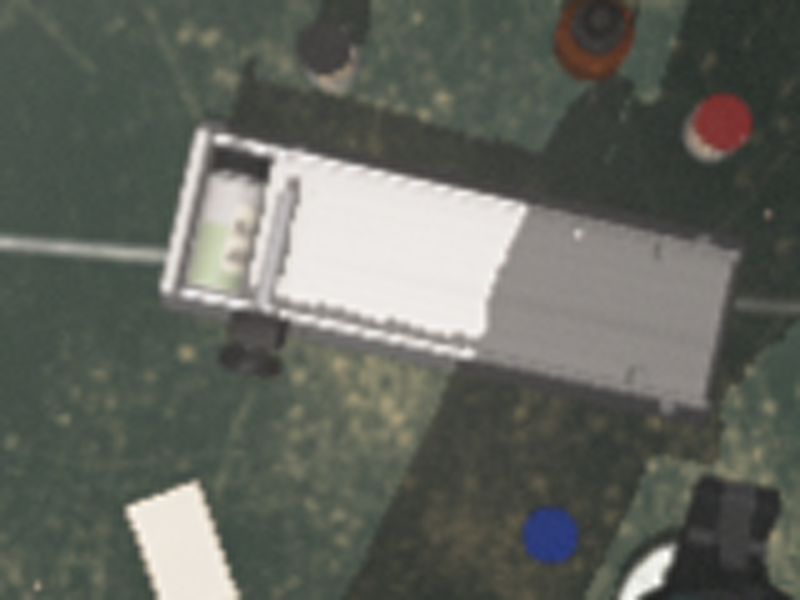

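Run:
```python
from h import *
X=[.557,-.1947,-.194]
q=atz("top",(293/5+169.6,181/5+169.6),.0675)[:2]-X[:2]
c,s=np.cos(X[2]),np.sin(X[2]);print("rod end",c*q[0]+s*q[1],-s*q[0]+c*q[1])
q=atz("top",(250/5+169.6,377/5+169.6),.06)[:2]-X[:2]
print("knob face",c*q[0]+s*q[1],-s*q[0]+c*q[1])
env.finish_job()
```

```text
rod end 0.019692472741681195 0.06799201267011809
knob face -0.057169947160245524 0.06910675088502864
the job is handed in; nothing more can be done
```

I pushed the vial up the gutter with the shut fingertips until it rolled over the crest and dropped against the stop plate. I then pushed the retaining bar in by its knob until it would go no further, moved the arm clear and handed the job in at about 9.8 s of the 46 s allowed.

**Last checks:**
- **Vial:** the last pictures show it against the stop plate with the rod across the channel behind it.
- **Bar:** pushing harder, about 11 N, moved the knob no further. The rod end measured x ≈ 0.020 against 0.016 expected, and the knob face −0.057 against −0.055. Both agree with a fully inserted bar within camera error.
- **Bystanders:** the black vial, red vial, dropper bottle and cap look unmoved. The gripper hid part of the dish in the last top view, but the scene view shows it in its place.

**What disagreed or went less smoothly:**
- **Cameras:** the two cameras placed the gutter about 6–8 mm apart. I checked this against the known fingertip position and trusted the top camera.
- **Push force:** partway up, the vial skewed and the push force rose to about 6 N. I backed off slightly, re-centred the fingertips and carried on.

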